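Shut the bean dispenser and hold its portion slide at the mark

ROBOT

A 6-joint arm with a two-finger parallel gripper is mounted at the origin on a cart in front of the work surface, level with it; the furniture and walls round the work are solid. World frame = base frame: x ahead of the robot, y to its left, z up, the work surface at z = 0. Lengths are in m, angles in rad, forces in N, time in s.
With the tool pointing down it reaches from about 0.325 to 0.775 m from the base axis. Payload 5.5 kg.
Tool frame: the origin (TCP) lies between the finger pads; the fingertips stand 8 mm ahead of it and the grasp point (between the pads) lies 11 mm behind it (tcp_to_tips is the distance from the TCP to the fingertips, in m); z points along the fingers, y is the direction in which the jaws open and shut (so a half turn about z gives the same grasp; the last joint's range is limited). The gripper opens to 88 mm and grips with 3 to 60 N. Pads are 20 mm wide; open, the fingers measure 115 mm over their backs; the gripper's body (75 mm by 178 mm) begins 61 mm behind the grasp point.
Start: joints at [-1.355, 0.091, 1.231, -0, 1.82, -0.057], TCP at [0.162, -0.578, 0.231] pointing down, gripper open.
Joint ranges: [-2.87, 2.87], [-0.86, 2.18], [0.17, 2.46], [-1.51, 4.65], [0.06, 2.69], [-2.65, 2.65]. Speed limits (rad/s): [2.57, 2.57, 3.01, 3.14, 3.14, 3.14].

INTERFACE

Orientations are given as a unit quaternion [w, x, y, z].
In Python, from bench import * gives the robot as it stands. Calls block until the motion is done:
- move_to(position, orientation): joint-space move of the TCP to a pose.
- move_l(position, speed=0.15, orientation=None): straight line of the TCP; orientation=None keeps the orientation; speed is the mean speed in m/s.
- movej(angles): joint-space move.
- gripper_open() and close(): open the fingers fully, or close them until they stop; the grip force is fixed at half the most.
- hold(seconds).
- inverse_kinematics(position, orientation): joint angles nearest the present ones, or None.
- state(): the state.
- get_image(name): name is "scene" or "top" or "wrist"; returns a dict with "frame" (384x512x3 uint8, blue, green, red), "depth" (384x512 float32, m along the optical axis (not along the pixel's ray), 0 where there is no reading), "camera_matrix" (3x3 intrinsics, pixels), "view" (4x4, takes a point from world to camera coordinates). Camera axes: x right, y up, looking along -z (the intrinsics and any distortion apply to the point x, -y, -z); pixel columns grow to the right and rows downward; lengths in m; the calibration is good to about 2 mm. The wrist camera is an equidistant fisheye: a pixel r from the principal point sees the ray r / f radians off the axis. A picture is of the moment at which its call begins.
A pose or a line that the arm cannot do raises IKError and nothing moves.
- job_done(): hands the job in, once; it reports no verdict.
The state is a dict: "time": time; "joint_pos": joint angles; "dq": joint speeds; "joint_torque": joint torques, N m; "ee_pos": TCP position; "ee_rot": TCP orientation; "ft_force": force on the tool from outside, world axes, zero at the start; "moment": the same for the moment, N m; "finger_gap": finger opening in m.
Only numpy, scipy, OpenCV 4.12 (cv2) and the standard library are available. Lean on these libraries where they do the work, as an engineer would, in place of code of your own. Each camera call takes 0.05 s, during which the arm holds its last target. There are 200 camera calls.

TASK

Get the small white bean dispenser ready to pour into the mug under it: first take the raised hopper lid and lower it gently until it lies shut on the hopper, without letting it drop. Then pull the spring-return slide out by its upright wooden knob until its pointer stands level with the rider set on the scale, and keep it there: finish while still holding the slide out with the gripper, lid shut. Leave the rider where it is set and do not disturb the mug or the other things on the worktop.

Things in the scene. Friction and masses are not known exactly. Their poses are not given: they have to be found in the camera images.
- dispenser: White countertop bean dispenser, fixed. Square hopper 90 mm deep, 110 mm wide, on four legs, rim 150 mm above the worktop; origin on the worktop below the hopper's centre. x points from the front (slide knob) to the back (lid hinge), z up. A bed for the slide, 80 mm wide and 70 mm high, runs forward to 198 mm in front of the origin; the room above it is free for fingers.
- lid (a joint): Angle of the hopper lid, rad: 0 = shut on the hopper, grows as its front edge rises, 1.5 = back stop. Flat white plate 98 x 116 x 5 mm, 0.2 kg, hinged at the hopper's back. Starts at 0.85 to 1.1. Hinge friction holds it only when raised beyond about 0.8 rad: let go lower it drops and slams, so it has to be held all the way down.
- lid_hinge (a point): Point on the lid's hinge line (midway along it, at the back of the hopper, 151 mm above the worktop). The hinge line runs along the dispenser's y axis. Round about: wall shelves hang over the back of the worktop (x beyond 0.58, undersides from 0.52 m up on the right and 0.70 m on the left) and a dish rack with plates stands to the right of the dispenser, so reach in low from the front.
- lid_grip (a point): Centre of the lid's grip: a wooden barrel 40 mm long, 16 mm in diameter, parallel to the hinge line (dispenser's y), 122 mm from the hinge, 24 mm in front of the lid's front edge on two steel bars. Held by its flat ends, 40 mm apart, it turns between fingers that keep pointing down. With the lid shut it is 155 mm above the worktop.
- portion_slide: Steel slide pulled forward (dispenser's -x) against a return spring: 30 mm wide tongue with upright knob and pointer. Origin in the tongue; axes as the dispenser's. Travel 68 mm; the spring pulls back with 2.5 N when home plus 1 N for every 10 mm of pull. Let go, it returns home.
- knob (a point): Centre of the slide's upright round wooden knob, 26 mm in diameter and 44 mm tall, on a 14 mm steel pin; this point is 134 mm above the worktop, the knob's top 154 mm. With the slide home it is 120 mm in front of the dispenser's origin.
- pointer (a point): Tip of the small pointer that sticks out from the foot of the knob's pin towards the scale (the dispenser's +y); it moves with the slide and is 30 mm to the side of the knob's axis and level with it along the direction of pull.
- mark (a point): Middle of the rider, a small dark steel clip on the scale rail on the dispenser's +y side of the slide, 12 mm wide along the pull, with an upright flag 20 mm high on its outer side. The slide must be pulled 22 to 50 mm from home for its pointer to be level with it (same x in the dispenser's frame). It sits stiffly on the rail and must stay there.
- mug: Small striped mug, 65 mm wide, 88 mm with its handle, 50 mm tall, standing under the hopper between the legs; origin under its centre. Leave alone.
- jar: Closed jar with a screw lid, 60 mm wide, 86 mm tall, behind the dispenser or to the left of it; origin under its centre. Leave alone.
- tin: Low round tin, 75 mm wide, 58 mm tall, behind the dispenser or to the left of it; origin under its centre. Leave alone.
- lemon: Lemon, 71 x 53 x 51 mm, on the right of the worktop; origin at its underside. Leave alone.
- garlic: Garlic bulb, 56 mm, on the right of the worktop; origin at its underside. Leave alone.
- spice_jar: Slim spice jar, 42 mm wide, 96 mm tall, on the right of the worktop; origin under its centre. Leave alone.

How it is judged:
By the outcome, as a careful person would: the job done as asked, in the order asked, and still so for the second after the job is handed in, while the arm keeps its last pose, push and grip.
It also fails if it takes over 45 s, if anything falls off the work surface, if the arm or the gripper's body presses on something with over 40 N, if the wrist force passes 120 N, or if a joint passes its speed limit or range.

## Working session

There is one attempt and no reset: what is moved stays moved. The work goes in short steps, each a Python script; the robot and the scene stay as the last script left them, time stands still between calls to the robot, and variables do not carry over. Pictures are saved under pics/ and viewed, about 8 in all and at most 12, crops included, and the job is handed in when it is done.

```bash
ls; mkdir -p pics; cat > h.py <<'E'
from bench import *
import numpy as np, cv2
from scipy.spatial.transform import Rotation as R
def snap(n,name):
    im=get_image(n); np.savez('pics/'+name+'.npz',**im); cv2.imwrite('pics/'+name+'.png',im['frame']); return im
def load(name): return dict(np.load('pics/'+name+'.npz'))
def px(im,u,v,z=None):
    """pixel -> world by depth (median 3x3), or on plane z (pinhole cameras)"""
    K=im['camera_matrix'];T=np.linalg.inv(im['view'])
    d=np.array([(u-K[0,2])/K[0,0],-(v-K[1,2])/K[1,1],-1.])
    if z is None:
        p=im['depth'][int(v)-1:int(v)+2,int(u)-1:int(u)+2]; s=np.median(p[p>0])
    else: s=(z-T[2,3])/(T[:3,:3]@d)[2]
    return T[:3,:3]@(d*s)+T[:3,3]
def quat(yaw,tilt=0):
    """tool down, jaw (y) axis at world angle yaw+90deg; x axis at yaw"""
    M=np.array([[np.cos(yaw),np.sin(yaw),0],[np.sin(yaw),-np.cos(yaw),0],[0,0,-1]]).T
    q=R.from_matrix(M@R.from_euler('y',tilt).as_matrix()).as_quat(); return [q[3],*q[:3]]
E
python3 - <<'E'
from h import *
a=snap('scene','s0');b=snap('top','t0')
print({k:v for k,v in state().items()}); print(a['camera_matrix'],b['camera_matrix'],np.linalg.inv(a['view'])[:3],np.linalg.inv(b['view'])[:3])
E
```

```text
pics
{'time': 0.1, 'joint_pos': array([-1.35473496e+00,  9.17803272e-02,  1.23175211e+00,  2.90490666e-05,
        1.81982087e+00, -5.67093365e-02]), 'dq': array([-6.18139986e-04,  6.94618082e-05, -4.25797290e-03,  2.76546876e-03,
        4.53416860e-04,  4.68231070e-04]), 'joint_torque': array([ 2.12123879e-03, -4.47857952e+01, -4.07570815e+01,  7.00025260e-02,
        2.84856762e-02, -9.31243972e-05]), 'ee_pos': array([ 0.16158753, -0.57756538,  0.22962944]), 'ee_rot': array([-8.78655644e-04,  9.90713056e-01,  1.35966411e-01, -5.60318468e-05]), 'ft_force': array([ 0.1635162 ,  0.60099105, -0.49225476]), 'moment': array([ 0.00793717,  0.00537652, -0.0080649 ]), 'finger_gap': 0.08805483679165832}
[[358.94217711   0.         250.68111895]
 [  0.         358.94217711 192.23785458]
 [  0.           0.           1.        ]] [[423.03089503   0.         261.16973843]
 [  0.         423.03089503 187.01859713]
 [  0.           0.           1.        ]] [[ 0.98133975  0.07976664 -0.17495595  0.28372635]
 [-0.1922426   0.42539718 -0.88435288 -1.25287429]
 [ 0.00388391  0.90148462  0.4327937   0.72276966]] [[-0.46267567  0.79146014 -0.39940214 -0.13423357]
 [-0.88646086 -0.40750046  0.21938667  0.36112974]
 [ 0.01087925  0.45555924  0.89013899  1.62626715]]
```

View pics/s0.png

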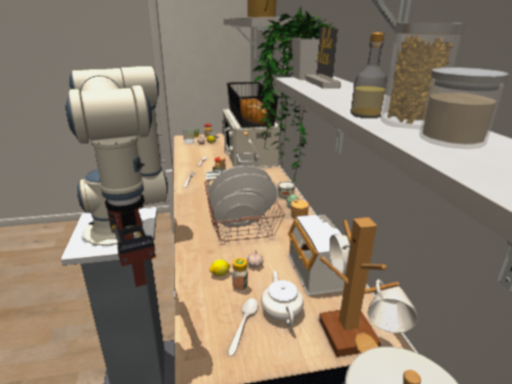

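View pics/t0.png

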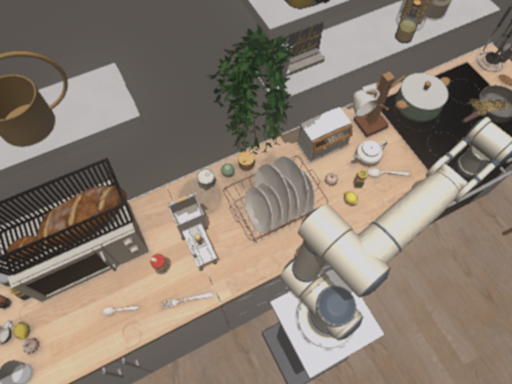

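The scene view hides the dispenser behind the plates. The top view shows it around (190,225), with the lid up at (185,207) and the knob near (197,240). I'll enlarge that part.

```bash
python3 - <<'E'
from h import *
b=load('t0'); f=b['frame'][160:280,150:310]
cv2.imwrite('pics/t0c.png',cv2.resize(f,None,fx=5,fy=5,interpolation=cv2.INTER_CUBIC))
for u,v in [(185,207),(197,240),(206,178),(190,225),(205,262),(180,240),(250,210)]: print(u,v,px(b,u,v).round(3))
E
```

```text
185 207 [0.614 0.293 0.09 ]
197 240 [0.444 0.308 0.145]
206 178 [0.717 0.16  0.052]
190 225 [0.527 0.306 0.108]
205 262 [0.379 0.314 0.07 ]
180 240 [ 0.532  0.364 -0.   ]
250 210 [0.499 0.062 0.053]
```

View pics/t0c.png

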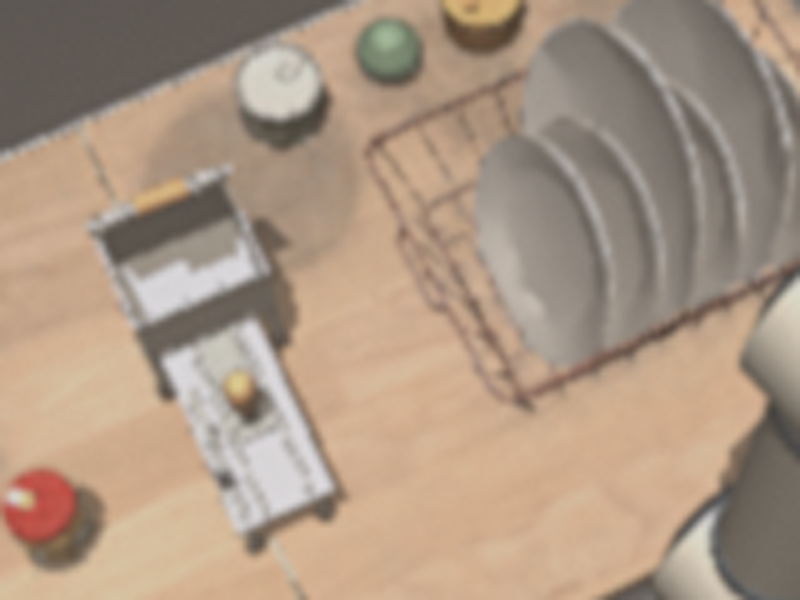

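The crop shows:
- knob top at crop (240,388)
- rider at (226,478)
- hopper front rim corners at (140,328) and (268,272)
- bed front corners at (250,530) and (335,495)
- lid grip at (165,192)

I'll turn these into a pose.

```bash
python3 - <<'E'
from h import *
b=load('t0'); g=lambda x,y,z=None: px(b,150+x/5,160+y/5,z)
kn=g(240,386,.154); fl,fr=g(140,328,.15),g(268,272,.15); bl,br=g(250,528,.07),g(335,493,.07); rd=g(226,478,.08); gr=g(165,192)
print('knob',kn,'rim',fl,fr,'bed',bl,br,'rider',rd,'grip',gr)
for n,v in [('rim',fl-fr),('bed',bl-br)]: print(n,np.linalg.norm(v),np.degrees(np.arctan2(-v[0],v[1])))
v=(fl+fr)/2-(bl+br)/2; print('axis',np.degrees(np.arctan2(v[1],v[0])),np.linalg.norm(v[:2]))
# mount of wrist cam
s=state(); w=snap('wrist','w0'); T=np.linalg.inv(w['view']); q=s['ee_rot']
Rt=R.from_quat([*q[1:],q[0]]).as_matrix(); print('cam in tool',Rt.T@(T[:3,3]-s['ee_pos']),'\n',Rt.T@T[:3,:3], w['camera_matrix'])
E
```

```text
knob [0.44888993 0.30092639 0.154     ] rim [0.52686406 0.34857823 0.15      ] [0.52470248 0.24513648 0.15      ] bed [0.37470166 0.33640853 0.07      ] [0.37005947 0.26811706 0.07      ] rider [0.41536915 0.33697795 0.08      ] grip [0.56255955 0.29406849 0.2669519 ]
rim 0.10346433175190675 -1.197110541271661
bed 0.06844906039164321 -3.8887649027262516
axis -2.018090776377327 0.15349790989377035
cam in tool [ 0.06669205  0.0005012  -0.15423336] 
 [[-9.48773204e-04  9.69374355e-01  2.45585951e-01]
 [ 9.99999026e-01  6.68334107e-04  1.22525875e-03]
 [ 1.02360094e-03  2.45586875e-01 -9.69374045e-01]] [[297.31863964   0.         258.65482133]
 [  0.         297.31863964 189.7984708 ]
 [  0.           0.           1.        ]]
```

```bash
python3 - <<'E'
from h import *
b=load('t0'); P=np.array([px(b,u,v) for v in range(150,245,3) for u in range(222,330,3)])
print('rack max z',P[:,2].max(), 'min x of high', P[P[:,2]>.05][:,0].min())
yaw=np.pi-np.radians(2); 
p1=(0.12,-0.40,.38)
print(inverse_kinematics(p1,state()['ee_rot'])); q2=quat(yaw); p2=[.40,.30,.36]
print(inverse_kinematics(p2,q2))
move_to(p1,state()['ee_rot'])
j=inverse_kinematics(p2,q2); print(j, state()['joint_pos'])
E
```

```text
rack max z 0.5881491307870896 min x of high 0.11229487486924603
[-1.36085711e+00 -3.00934371e-01  1.32367178e+00  1.73540728e-05
  2.12037796e+00 -6.29095416e-02]
[ 5.75448594e-01 -1.09470949e-01  1.19689498e+00 -4.44089210e-16
  2.05416862e+00 -9.60441148e-01]
[ 5.75448594e-01 -1.09470949e-01  1.19689498e+00 -4.44089210e-16
  2.05416862e+00 -9.60441148e-01] [-1.36089503e+00 -2.99429569e-01  1.32507745e+00  2.29225870e-05
  2.11907074e+00 -6.29057823e-02]
```

```bash
python3 - <<'E'
from h import *
move_to([.40,.30,.36],quat(np.pi-np.radians(2)))
w=snap('wrist','w1'); t=snap('top','t1'); s=state(); print(s['time'],s['ee_pos'])
cv2.imwrite('pics/w1b.png',cv2.resize(w['frame'],None,fx=1.5,fy=1.5,interpolation=cv2.INTER_CUBIC))
E
```

```text
3.85 [0.40042395 0.29938527 0.36006484]
```

View pics/w1b.png

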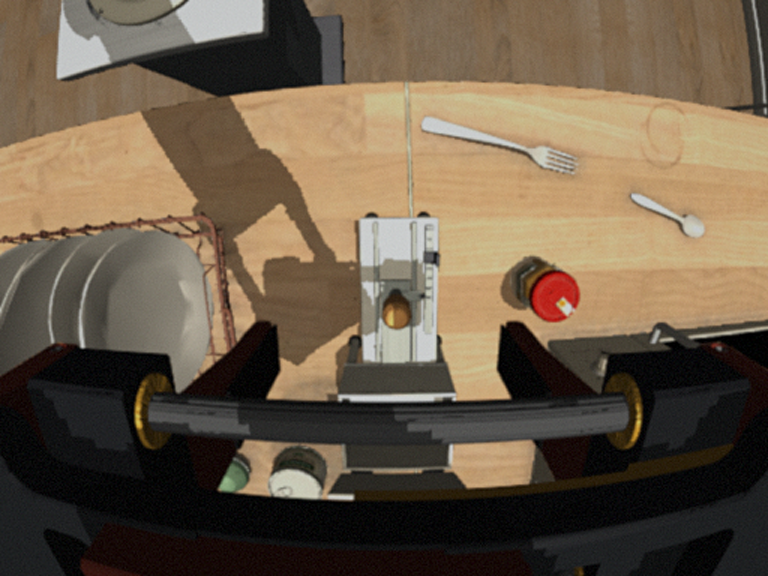

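The wrist view shows the bed at (360..438, 218..360), the knob at (397,309), the pointer at about (424,296) and the rider at (432,258). The next view is an enlarged crop of those.

```bash
cat >> h.py <<'E'
def fe(im,u,v,z):
    """fisheye pixel -> world point on plane z"""
    K=im['camera_matrix'];T=np.linalg.inv(im['view']);a=np.array([(u-K[0,2]),(v-K[1,2])])/K[0,0];r=np.hypot(*a)+1e-12
    d=T[:3,:3]@np.array([a[0]/r*np.sin(r),-a[1]/r*np.sin(r),-np.cos(r)])
    return T[:3,3]+d*(z-T[2,3])/d[2]
def crop(im,x0,y0,x1,y1,k,name): cv2.imwrite('pics/'+name+'.png',cv2.resize(im['frame'][y0:y1,x0:x1],None,fx=k,fy=k,interpolation=cv2.INTER_CUBIC))
E
python3 - <<'E'
from h import *
w=load('w1'); crop(w,225,140,310,215,8,'w1c')   # up to 680x600
t=load('t1'); crop(t,150,170,230,245,8,'t1c')
E
```

```text
(no output)
```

View pics/w1c.png

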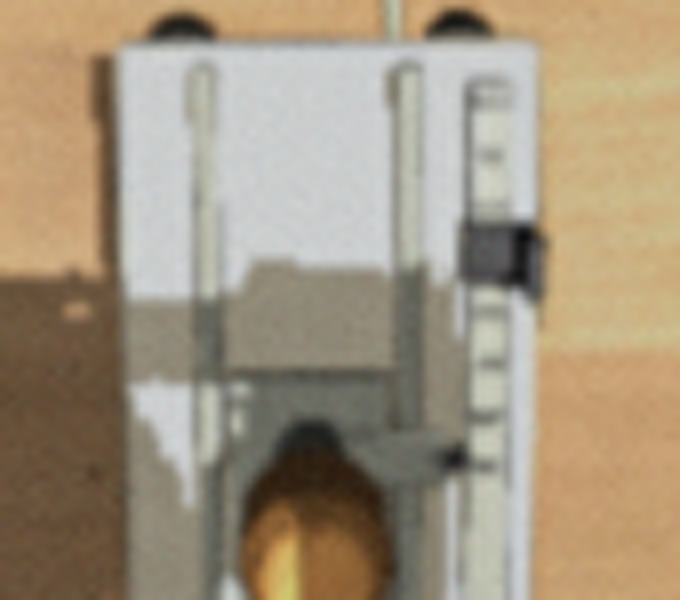

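Crop w1c shows the rider's top centred at (488,252), the pointer tip at (460,458), and the bed front corners at (118,43) and (537,43).

```bash
python3 - <<'E'
from h import *
w=load('w1'); g=lambda x,y,z: fe(w,225+(x-3.5)/8,140+(y-3.5)/8,z)
c=[g(118,43,.07),g(537,43,.07),g(130,600,.07),g(531,600,.07)]
for p in c: print(p.round(4))
ax=(c[2]+c[3]-c[0]-c[1])/2; print('yaw', np.degrees(np.arctan2(ax[1],ax[0])), np.linalg.norm(c[1]-c[0]))
for z in(.078,.085):
  r,p=g(488,252,z),g(460,458,z); print(z,'rider',r.round(4),'ptr',p.round(4),'diff',(p-r)[:2].round(4))
e=(c[1]+c[0])/2; print('origin~',e[:2]+.198*ax[:2]/np.linalg.norm(ax[:2]))
W=w['depth']; print('knob top', fe(w,(397+.5)/1.5-.5,316/1.5-.5,.154)); print('depths rider,ptr', W[140+31,225+61],W[140+57,225+57])
E
```

```text
[0.3763 0.2712 0.07  ]
[0.3791 0.3498 0.07  ]
[0.486  0.2679 0.07  ]
[0.4892 0.3472 0.07  ]
yaw -1.535991606311684 0.07859637125864352
0.078 rider [0.4173 0.339  0.078 ] ptr [0.4571 0.3329 0.078 ] diff [ 0.0398 -0.006 ]
0.085 rider [0.4159 0.3384 0.085 ] ptr [0.4551 0.3324 0.085 ] diff [ 0.0392 -0.0059]
origin~ [0.57561703 0.30518028]
knob top [0.45231927 0.30471361 0.154     ]
depths rider,ptr 0.4395585 0.44711396
```

View pics/t1c.png

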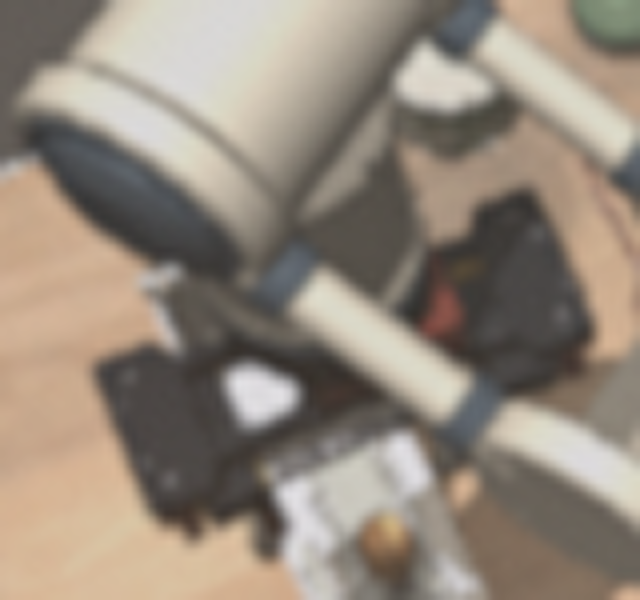

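```bash
python3 - <<'E'
from h import *
b=load('t0'); u,v=150+(165-2)/5,160+(192-2)/5
o=np.array([.575,.300]); a=np.radians(-1.8); X=np.array([np.cos(a),np.sin(a)]);Y=np.array([-X[1],X[0]])
for z in np.arange(.23,.28,.01):
    p=px(b,u,v,z)[:2]+[.003,.0035]; l=[(p-o)@X,(p-o)@Y]; print(z.round(3),np.round(l,4), 'th', np.arcsin((z-.155)/.122).round(3),'hinge x',(l[0]+.122*np.cos(np.arcsin((z-.155)/.122))).round(4))
move_to([.535,.300,.37],quat(np.pi+a))
w=snap('wrist','w2'); print(state()['ee_pos'],state()['time']); crop(w,150,130,370,290,3.6,'w2c')
E
```

```text
0.23 [ 0.0118 -0.0032] th 0.662 hinge x 0.108
0.24 [ 0.0066 -0.0029] th 0.771 hinge x 0.0941
0.25 [ 0.0015 -0.0026] th 0.893 hinge x 0.078
0.26 [-0.0037 -0.0022] th 1.037 hinge x 0.0584
0.27 [-0.0088 -0.0019] th 1.23 hinge x 0.0319
0.28 [-0.014  -0.0016] th nan hinge x nan
[0.5345092  0.2999006  0.37038137] 4.5<stdin>:5: RuntimeWarning: invalid value encountered in arcsin
```

View pics/w2c.png

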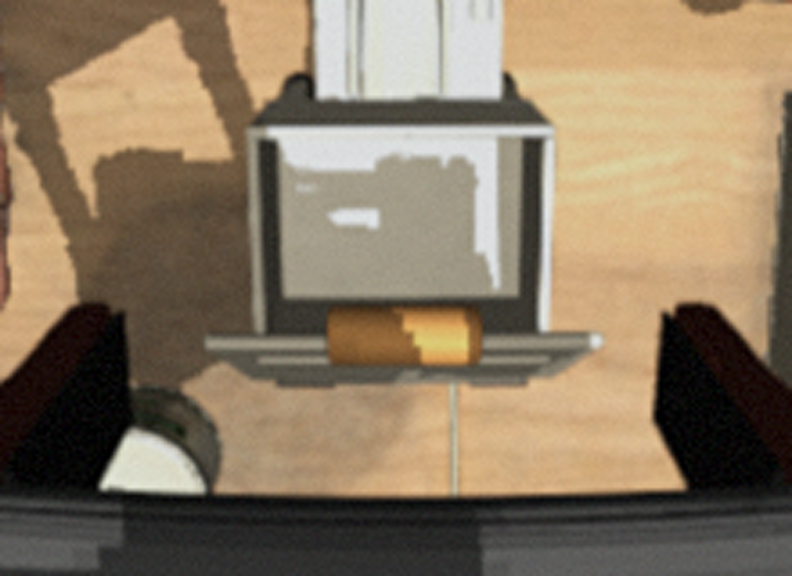

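View w2c shows the barrel at crop (328..482, 306..365), centred at (405,336), and the front rim corners at (248,130) and (554,128). I'll use the depth image to get the barrel's height.

```bash
python3 - <<'E'
from h import *
w=load('w2'); k=3.6; g=lambda x,y:(150+(x-1.3)/k,130+(y-1.3)/k)
def fd(x,y):
    u,v=g(x,y);K=w['camera_matrix'];T=np.linalg.inv(w['view']);q=np.array([u-K[0,2],v-K[1,2]])/K[0,0];r=np.hypot(*q)
    d=np.array([q[0]/r*np.tan(r),-q[1]/r*np.tan(r),-1]); D=np.median(w['depth'][int(round(v))-1:int(round(v))+2,int(round(u))-1:int(round(u))+2]); return T[:3,:3]@(d*D)+T[:3,3]
o=np.array([.575,.300]); a=np.radians(-1.8); X=np.array([np.cos(a),np.sin(a)]);Y=np.array([-X[1],X[0]]); L=lambda p:np.array([(p[:2]-o)@X,(p[:2]-o)@Y,p[2]]).round(4)
for n,p in [('barrel',(405,336)),('bl',(345,336)),('br',(465,336)),('barrel hi',(405,318)),('lid edge',(270,345)),('lid edge r',(540,345))]: print(n,fd(*p).round(4),L(fd(*p)))
for n,p in [('rimL',(248,129)),('rimR',(554,127))]: q=fe(w,*g(*p),.15); print(n,q.round(4),L(q))
for z in (.25,.255,.26,.265):
    c,l,r=[fe(w,*g(x,336),z) for x in (405,328,482)]; x,y,_=L(c); th=np.arcsin((z-.155)/.122); print(z,L(c),'len',np.linalg.norm(l-r).round(4),'th',th.round(3),'hinge',(x+.122*np.cos(th)).round(4))
E
```

```text
barrel [0.5646 0.3015 0.2681] [-0.0105  0.0012  0.2681]
bl [0.564  0.2862 0.2682] [-0.0105 -0.0141  0.2682]
br [0.5652 0.3168 0.2679] [-0.0103  0.0165  0.2679]
barrel hi [0.5607 0.3016 0.2652] [-0.0143  0.0012  0.2652]
lid edge [0.5772 0.2629 0.2388] [ 0.0034 -0.037   0.2388]
lid edge r [0.5798 0.3401 0.2392] [0.0035 0.0402 0.2392]
rimL [0.5292 0.2482 0.15  ] [-0.0441 -0.0532  0.15  ]
rimR [0.5321 0.3571 0.15  ] [-0.0447  0.0557  0.15  ]
0.25 [-0.0036  0.0014  0.25  ] len 0.0421 th 0.893 hinge 0.0729
0.255 [-0.0055  0.0013  0.255 ] len 0.0413 th 0.961 hinge 0.0644
0.26 [-0.0074  0.0013  0.26  ] len 0.0405 th 1.037 hinge 0.0547
0.265 [-0.0093  0.0012  0.265 ] len 0.0398 th 1.124 hinge 0.0435
```

The barrel centre is at about local (-0.0077, 0.0013, 0.2605), which puts the lid at about 1.08 rad with the hinge at local x of about 0.0465. The two estimates agree, so I'll grip it.

```bash
cat >> h.py <<'E'
O=np.array([.575,.300]); A=np.radians(-1.7); AX=np.array([np.cos(A),np.sin(A)]); AY=np.array([-AX[1],AX[0]])
def W(x,y,z): return [*(O+x*AX+y*AY),z]   # dispenser -> world
def loc(p): p=np.asarray(p); return np.array([(p[:2]-O)@AX,(p[:2]-O)@AY,p[2]])
Q=quat(np.pi+A)
def rep(n=''): s=state(); print(n,'t',round(s['time'],2),'loc',loc(s['ee_pos']).round(4),'F',s['ft_force'].round(1),'gap',round(s['finger_gap'],4))
E
python3 - <<'E'
from h import *
move_to(W(-.0095,.0013,.33),Q); rep()
move_l(W(-.0095,.0013,.257),.08); rep('down')
close(); hold(.2); rep('closed')
w=snap('wrist','w3'); crop(w,170,170,350,290,4,'w3c')
E
```

```text
t 4.82 loc [-0.0108  0.0013  0.3285] F [ 0.7 -0.6 -0.1] gap 0.0881
down t 5.88 loc [-0.0093  0.0014  0.2579] F [-0.4 -0.9 -0.4] gap 0.0879
closed t 6.88 loc [-0.0095  0.0013  0.257 ] F [-0.1  0.5  0.3] gap 0.0398
```

View pics/w3c.png

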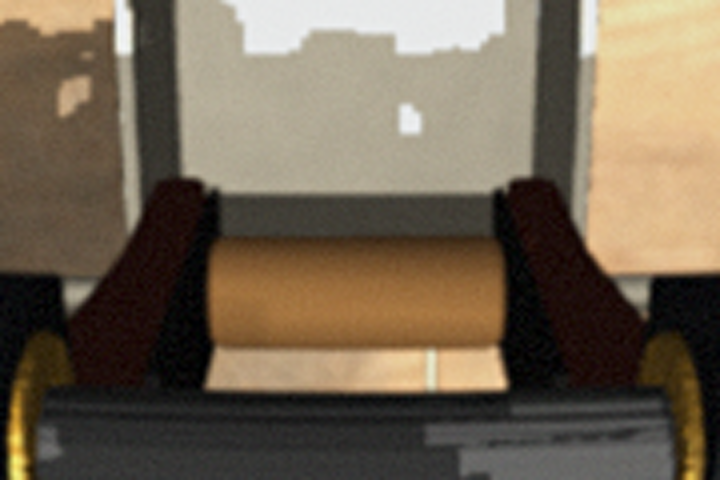

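The barrel is held by both flat ends, with a gap of 39.8 mm. I'll lower it along the arc.

```bash
python3 - <<'E'
from h import *
xh,zh,r,e=.0465,.151,.122,.004
c=lambda t:np.array([xh-r*np.cos(t)+e*np.sin(t), zh+r*np.sin(t)+e*np.cos(t)])
th0=1.08; d=loc(state()['ee_pos'])[[0,2]]-c(th0); print('off',d)
for i,t in enumerate(np.linspace(th0,0,13)[1:]):
    p=c(t)+d; move_l(W(p[0],.0013,p[1]),.07); rep(f'{t:.2f}')
    if np.linalg.norm(state()['ft_force'])>30: print('STOP');break
E
```

```text
off [-0.0020179 -0.0034977]
0.99 t 7.23 loc [-0.0192  0.0013  0.2519] F [ 0.1 -1.5  0.7] gap 0.0394
0.90 t 7.54 loc [-0.0285  0.0012  0.2459] F [-1.7 -1.3  2. ] gap 0.0395
0.81 t 7.85 loc [-0.0372  0.0012  0.2389] F [-3.6 -2.4  3.9] gap 0.0395
0.72 t 8.16 loc [-0.0451  0.0012  0.2311] F [-4.2 -2.7  4.5] gap 0.0399
0.63 t 8.47 loc [-0.0523  0.0012  0.2225] F [-5.6 -2.5  4. ] gap 0.0395
0.54 t 8.78 loc [-0.0587  0.0012  0.2132] F [-4.9 -2.2  1.7] gap 0.0398
0.45 t 9.08 loc [-0.064   0.0012  0.2035] F [-4.2 -2.2  2. ] gap 0.0395
0.36 t 9.39 loc [-0.0684  0.0011  0.1937] F [-3.7 -2.1  0.8] gap 0.0397
0.27 t 9.7 loc [-0.0719  0.0011  0.1836] F [-3.3 -2.4 -0.1] gap 0.0398
0.18 t 10.01 loc [-0.0746  0.0011  0.1731] F [-1.7 -3.  -0.6] gap 0.0397
0.09 t 10.32 loc [-0.0764  0.0011  0.1624] F [-0.4 -2.6 -0.7] gap 0.0396
0.00 t 10.62 loc [-0.0773  0.0011  0.1515] F [ 0.1 -3.9 -0.2] gap 0.0396
```

```bash
python3 - <<'E'
from h import *
z=.1515
for i in range(6):
    z-=.001; move_l(W(-.0775,.0011,z),.02); hold(.15); rep()
    if state()['ft_force'][2]>6: break
w=snap('wrist','w4'); crop(w,170,100,350,290,3,'w4c')
E
```

```text
t 11.03 loc [-0.0773  0.0011  0.1509] F [-0.4 -4.   1.3] gap 0.0396
 t 11.43 loc [-0.0774  0.0012  0.1501] F [-2.7 -4.4  5. ] gap 0.0396
 t 11.82 loc [-0.0774  0.0012  0.15  ] F [-4.  -5.4  7.6] gap 0.0393
```

View pics/w4c.png

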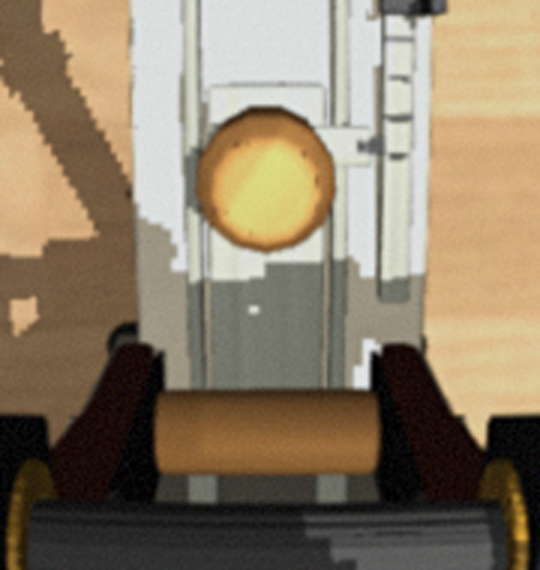

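The lid is shut: the force rose to 7.6 N on the hopper with the barrel at its shut height. In w4c the knob top is centred at (266,180) and the pointer tip at (370,147). I'll release, check the lid, then go to the knob.

```bash
python3 - <<'E'
from h import *
w=load('w4'); k=fe(w,170+(266-1)/3,100+(180-1)/3,.154); p=fe(w,170+(370-1)/3,100+(147-1)/3,.083); print('knob',loc(k).round(4),'ptr',loc(p).round(4))
gripper_open(); rep('open'); k=loc(k)
move_l(W(-.0775,.0011,.225),.15)
move_l(W(k[0],k[1],.225),.12); 
w=snap('wrist','w5'); rep('above'); crop(w,180,70,340,250,3.3,'w5c')
E
```

```text
knob [-0.1221  0.0006  0.154 ] ptr [-0.1198  0.0266  0.083 ]
open t 12.76 loc [-0.0775  0.0011  0.1485] F [ 0.2 -0.4  0.2] gap 0.0874
above t 13.99 loc [-0.1218  0.0005  0.2245] F [-0.4  0.2 -0.2] gap 0.0876
```

View pics/w5c.png

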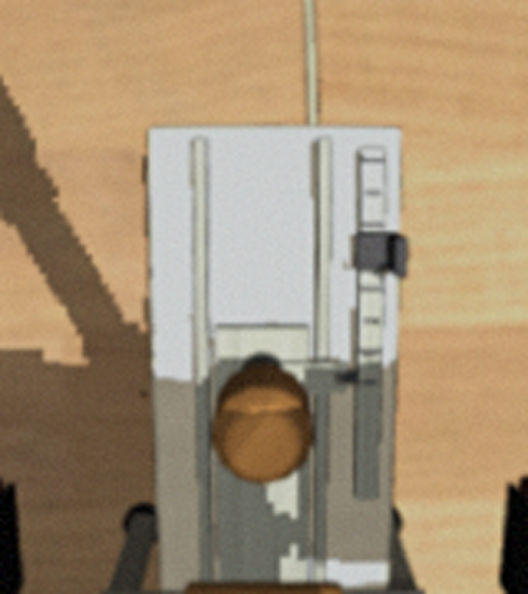

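View w5c has the pointer tip at (352,377), the rider top at (355..390, 232..268) with centre (373,250), and the lid barrel still low at the bottom edge.

```bash
python3 - <<'E'
from h import *
w=load('w5'); f=lambda x,y,z: loc(fe(w,180+(x-1.15)/3.3,70+(y-1.15)/3.3,z)).round(4)
for z in(.076,.083,.09): print(z,'ptr',f(352,377,z),'rider',f(373,250,z),'ends',f(373,232,z)[0],f(373,268,z)[0])
print('bed front',f(150,127,.07),f(401,127,.07)); D=w['depth']; print('depth', D[70+int(250/3.3),180+int(370/3.3)], D[70+int(376/3.3),180+int(340/3.3)],D[70+int(280/3.3),180+int(370/3.3)])
def fd(x,y):
    u,v=180+(x-1.15)/3.3,70+(y-1.15)/3.3;K=w['camera_matrix'];T=np.linalg.inv(w['view']);q=np.array([u-K[0,2],v-K[1,2]])/K[0,0];r=np.hypot(*q)
    return loc(T[:3,:3]@(np.array([q[0]/r*np.tan(r),-q[1]/r*np.tan(r),-1])*D[int(round(v)),int(round(u))])+T[:3,3]).round(4)
print('rider',fd(368,250),fd(368,258),'ptr',fd(335,376),fd(345,377),'tongue',fd(265,340),'rail',fd(370,290),'bed',fd(260,200))
k=(-.1215,.0005)
move_l(W(*k,.127),.08); rep('down'); close(); hold(.2); rep('closed')
E
```

```text
0.076 ptr [-0.1184  0.0292  0.076 ] rider [-0.159   0.0351  0.076 ] ends -0.1646 -0.1533
0.083 ptr [-0.1201  0.0286  0.083 ] rider [-0.1597  0.0343  0.083 ] ends -0.1652 -0.1541
0.09 ptr [-0.1217  0.0279  0.09  ] rider [-0.1604  0.0335  0.09  ] ends -0.1657 -0.155
bed front [-0.1974 -0.0343  0.07  ] [-0.1975  0.0442  0.07  ]
depth 0.29289544 0.3039187 0.30398738
rider [-0.1595  0.0329  0.0814] [-0.1571  0.0329  0.0822] ptr [-0.1201  0.0233  0.0819] [-0.1199  0.0264  0.0823] tongue [-0.1304  0.0016  0.076 ] rail [-0.1464  0.0343  0.0765] bed [-0.1741  0.      0.0717]
down t 15.37 loc [-0.1212  0.0007  0.1278] F [0.6 0.2 0.3] gap 0.0882
closed t 16.55 loc [-0.1215  0.0009  0.127 ] F [ 1.1  4.1 -0.3] gap 0.0253
```

The pull needed is about 39.5 mm. I'll pull, then check in the picture.

```bash
python3 - <<'E'
from h import *
p=loc(state()['ee_pos']); 
move_l(W(p[0]-.0395,p[1],.127),.04); hold(.5); rep('pulled')
w=snap('wrist','w6'); t=snap('top','t6'); crop(w,220,120,320,200,7,'w6c'); 
E
```

```text
pulled t 18.19 loc [-0.1597  0.0008  0.127 ] F [ 5.9  2.6 -3.2] gap 0.0253
```

View pics/w6c.png

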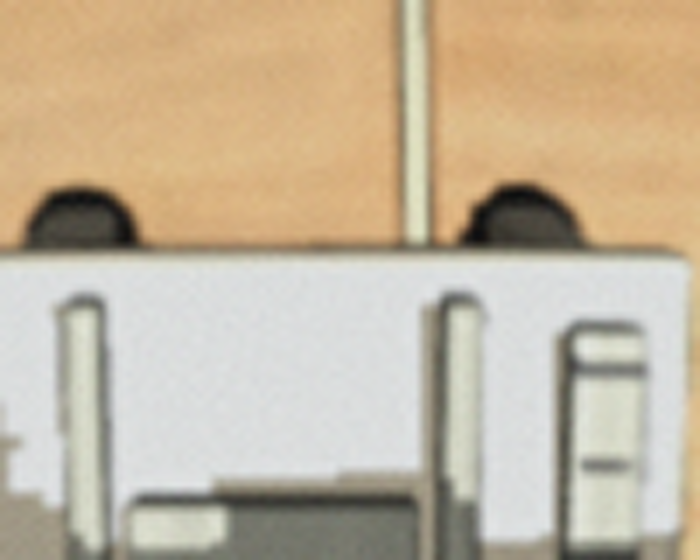

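That crop missed the knob. It shows only the bed front at row ~250 and the rail's start. I have one view left, so I'll combine the right wrist crop and the top crop in a single picture.

```bash
python3 - <<'E'
from h import *
w=load('w6');t=load('t6')
a=cv2.resize(w['frame'][165:265,240:320],None,fx=6,fy=6,interpolation=cv2.INTER_CUBIC)
b=cv2.resize(t['frame'][185:285,165:215],None,fx=6,fy=6,interpolation=cv2.INTER_CUBIC)
cv2.imwrite('pics/w6d.png',np.hstack([a,b]))
E
```

```text
(no output)
```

View pics/w6d.png

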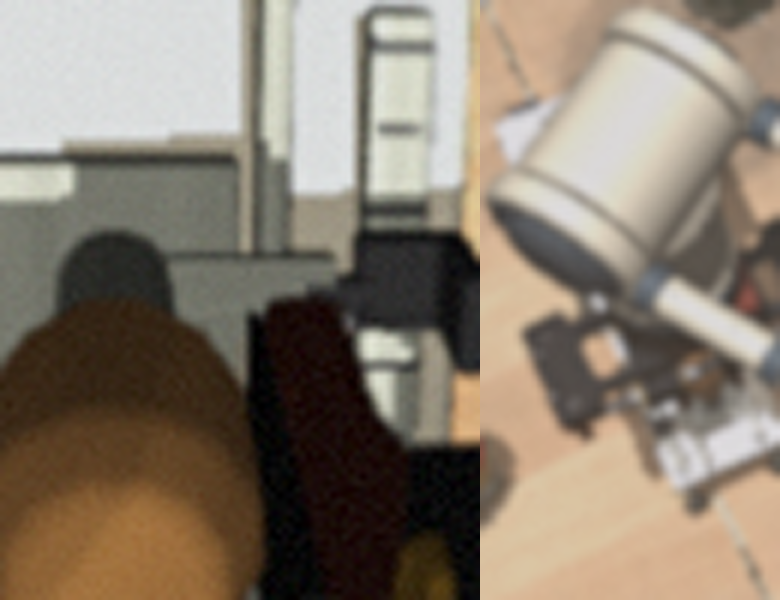

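```bash
python3 - <<'E'
from h import *
w=load('w6'); f=lambda x,y,z: loc(fe(w,240+(x-2.5)/6,165+(y-2.5)/6,z)).round(4)
print('rider edges',f(397,235,.083),f(397,325,.083),'ptr tip dark',f(335,275,.082),f(335,308,.082),f(335,291,.082))
print('tongue front now',f(150,157,.076),'bed front chk', loc(fe(w,220+300/7,120+(250-3)/7,.07)))
w5=load('w5'); g=lambda x,y,z: loc(fe(w5,180+(x-1.15)/3.3,70+(y-1.15)/3.3,z)).round(4)
print('tongue front before',g(262,325,.076))
# dark blob centroids by intensity
for n,im,z,(x0,y0,x1,y1) in [('w5 rider',w5,.083,(285,138,299,154)),('w6 rider',w,.083,(298,200,314,222))]:
    G=im['frame'][y0:y1,x0:x1].mean(2); print(n); print(G.astype(int)[:, ::2])
G=w['frame'][205:222,288:304].mean(2); print('ptr w6');print(G.astype(int))
E
```

```text
rider edges [-0.166   0.0335  0.083 ] [-0.1548  0.034   0.083 ] ptr tip dark [-0.1608  0.0265  0.082 ] [-0.1567  0.0266  0.082 ] [-0.1588  0.0265  0.082 ]
tongue front now [-0.1737  0.0047  0.076 ] bed front chk [-0.19834014  0.00348697  0.07      ]
tongue front before [-0.1352  0.0006  0.076 ]
w5 rider
[[204 187 119 148 150 146 198]
 [204 184 136 183 180 168 192]
 [205 169  79 105 105 106 105]
 [193 110  73  75  80  80  58]
 [190  93  82  94  89  87  44]
 [194  98  88  94  90  85  38]
 [192  92  85  87  93  88  39]
 [194  96  87  83  87  87  35]
 [197  88  88  89  91  89  42]
 [196  81  86  91  90  91  42]
 [193  76  88  84  87  88  43]
 [183  73  81  86  86  75  36]
 [169  84  80  86  82  53  28]
 [172 140  90 101  83  49  52]
 [200 179 137 152  99  73 108]
 [207 187 172 198 158 110 174]]
w6 rider
[[136  57  67  63  64  63  68 142]
 [144  71 107 101  94 105  95 147]
 [143  69 117 108 106 106 101 138]
 [135  42  64  58  52  58  55  76]
 [114  23  24  23  23  21  18  28]
 [107  29  32  32  28  36  36  31]
 [106  35  43  45  45  41  49  40]
 [106  34  45  47  46  42  47  42]
 [106  40
[... 928 characters left out ...]
  42  29  25  33  37  39  46]
 [110 117 111  84  84  83  82  76  50  37  40  38  40  45  42  47]
 [108 105  98  65  57  51  55  57  48  45  46  45  46  48  47  45]
 [ 62  65  59  38  27  32  37  37  43  45  49  51  46  47  44  47]
 [ 23  21  24  20  15  22  20  26  34  40  46  48  42  41  44  48]
 [ 14  12  15  15  17   7  12  21  27  40  48  44  37  38  42  46]
 [ 15  18  13   9  15  15  10  17  29  58  63  43  31  41  43  43]
 [ 17  11  15   9  15   8  12   8  24  62  88  53  36  40  30  37]
 [  7  10  17  18  19  12  14  12  20  57  86  62  71  81  84  75]
 [ 12  18  15  15  14  18  11  11  12  38  61  89 140 172 174 158]
 [ 16  14  12  13  16  15  16  13  18  16  34 101 176 213 217 202]]
```

The pointer is about 1.4 mm short. Two measurements agree on this: 38.2 mm of the required 39.7 mm has been pulled, and the images show about 2 px of offset. I'll pull that little bit more.

```bash
python3 - <<'E'
from h import *
move_l(W(-.1624,.0008,.127),.02); hold(.6); rep('pulled')
w=snap('wrist','w7'); 
G=w['frame'][198:224,290:306].mean(2); print(G.astype(int)[:,2:])
T=np.linalg.inv(w['view']); np.savetxt('pics/lid.txt',[0])
E
```

```text
pulled t 19.14 loc [-0.1611  0.0008  0.127 ] F [ 7.2  2.7 -3.3] gap 0.0254
[[143 141 145 141 140 141 139 106  68 100 123 126 114 111]
 [144 144 145 142 144 144 140 109  69  97 116 115 107 110]
 [145 143 143 144 141 149 137 108  68  82  93  97  92  86]
 [142 144 143 143 142 143 138 105  59  54  63  61  60  61]
 [144 143 145 144 146 143 140 112  64  62  66  69  66  65]
 [145 145 144 142 141 146 143 108  75  94 108 107 101 102]
 [148 145 142 144 147 144 138 110  71  95 112 110 107 101]
 [145 142 143 146 145 142 131  79  40  56  61  60  57  55]
 [110 110 117 135 148 145 117  49  19  21  26  27  23  26]
 [ 70  69  71 101 135 142 104  46  25  35  34  35  34  32]
 [ 90  92  87  98 132 140 105  53  36  44  45  47  47  46]
 [105 108 105 114 128 134 101  45  40  44  45  45  46  48]
 [114 106 112 109  95  89  62  34  38  46  48  49  44  45]
 [105 108 105  94  60  37  28  27  33  35  43  45  44  37]
 [ 85  81  82  78  45  40  39  40  39  45  44  43  47  48]
 [ 52  58  55  51  44  42  46  42  45  44  41  42  50  47]
 [ 31  33  36  42  46  48  46  46  47  46  49  46  49  45]
 [ 19  15  26  23  34  44  49  44  43  43  47  43  43  42]
 [  9   9  14  17  20  34  45  40  44  39  41  47  46  43]
 [  8  12   8  16  25  38  36  32  35  40  47  45  43  46]
 [ 18  13  14  14  15  35  42  46  54  53  50  44  46  44]
 [ 14   6  18  10  15  22  37  65  79  83  68  48  41  38]
 [ 14  13  12  14  12  10  35  65  85  83  71  44  39  44]
 [ 16  13  13  22  15  11  30  66  88  99  96  81  75  89]
 [ 17  14  12  16  12  14  29  77 135 167 164 160 156 157]
 [ 18   7  14  17  16  10  24  89 170 210 210 202 198 201]]
```

```bash
python3 - <<'E'
from h import *
w=load('w5');K=w['camera_matrix'];T=np.linalg.inv(w['view'])
for u,v in [(255,251),(265,253)]:
    q=np.array([u-K[0,2],v-K[1,2]])/K[0,0];r=np.hypot(*q)
    print('barrel',loc(T[:3,:3]@(np.array([q[0]/r*np.tan(r),-q[1]/r*np.tan(r),-1])*w['depth'][v,u])+T[:3,3]).round(4))
rep(); job_done(); rep()
E
```

```text
barrel [-0.082  -0.0029  0.1596]
barrel [-0.0804  0.0053  0.1603]
 t 19.19 loc [-0.1611  0.0007  0.127 ] F [ 5.4  3.4 -2.6] gap 0.0253
the job is handed in; nothing more can be done
the job is handed in; nothing more can be done
```

The lid is shut, the slide is being held out level with the rider, and the job was handed in at 19.2 s. No verdict was reported.

- **Lid:** I gripped the barrel by its flat ends and lowered it along the hinge arc, holding it all the way down. It stayed under about 8 N and met the hopper at about 5–8 N. After I let go, the depth image put the front of the barrel's surface at about 160 mm, as expected for a shut lid. I did not re-measure the lid after the pull.
- **Slide:** I gripped the knob and pulled it out. The first pull came out about 1.4 mm short, so I added that. The gripper ended 39.6 mm out, against the 39.7 mm I had measured to the rider. In the last image the pointer and rider centres agree to within about 1 pixel (0.7 mm). The grip is on the knob at a 25 mm gap, with a pull of about 5–7 N.
- **Not fully checked:** The gripper finger partly hides the pointer in the last images, and the arm blocks the top camera's view of it, so the match rests on the wrist camera and the arm's travel. I saw no sign of contact with the rider, mug or other objects, but I took no separate check picture of them at the end.

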